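# Pull a snug cooker knob with a fork puller

## Task

The wide knob on the table cooker's sloping panel must come off for washing. With the puller held in the gripper, slide its fork gently, without forcing it, fully under the rim of the wide knob and pull the knob off its spindle square to the panel, then stand the knob upright on the wooden draining board and stand the puller upright on the counter or the board. Do not touch the wide knob with the gripper itself, and leave everything else where it is.

Things in the scene. Friction and masses are not known exactly. Their poses are not given: they have to be found in the camera images.
- cooker: White table cooker, 320 deep x 400 wide x 95 mm high, fixed. Origin: centre of its underside; x axis from its front (robot side) to its back, y along its front. Along the front a flat steel control panel slopes up towards the back at 30 degrees to the horizontal, so its outward normal leans 30 degrees from vertical towards the cooker's front (-x).
- panel_mid (a point): Point on the control panel's surface, at cooker x = -105, z = 62 mm (axes as the cooker's, not tilted). The panel is 400 mm wide and runs 58 mm down and 46 mm up the slope from here. Three black knobs stand on this level at y = -100, 0 and +100 mm in varying order: the wide one (44 mm across) and two narrow fixed ones (32 mm across, 20 mm high, sitting close on the panel).
- knob_center (a point): The wide black plastic knob, mushroom-shaped, 26 mm high, about 60 g: a round head 44 mm across, 18 mm thick, on a square neck 22 x 22 mm, 8 mm high, whose foot stands on the panel; so an 8 mm gap between panel and rim all round. Site: on the axis, 13 mm above the foot. z axis = knob axis, from foot to head; on the spindle its x axis points up the slope.
- knob_neck (a point): Point on the wide knob's axis 4 mm above its foot, in the middle of the gap; axes as knob_center. Sprung catches inside hold the knob: it takes about 10 to 15 N along its axis to start it, lets go after about 2 mm, then drags slightly, and is clear of the spindle after 18 mm. It cannot turn while on the spindle.
- spindle: Fixed square steel spindle, 12 mm wide, 18 mm long, hidden in the wide knob at the start. Origin: at its foot on the panel surface; z axis along it, square out of the panel; x axis up the slope.
- puller_grip (a point): Centre of the puller's grey handle, 77 mm above the underside. The puller (150 g, 102 mm high) stands upright on its fork on the counter. Handle: upright bar 16 (y) x 24 (x) x 50 mm, lower end at 52 mm. Axes: z up the handle, x towards the fork's open end. Under it a track (underside at 44 mm) leads back to a post 20 mm wide that goes down to the fork.
- puller_foot (a point): Point straight below the handle centre, 2.5 mm above the underside, fixed to the handle. Fork: flat plate 5 mm thick, 37 wide; slot 27 wide, open to +x; prong tips 15 mm ahead of the slot's closed end, post 13 to 20 mm behind it. The handle is clamped tight anywhere along 24 mm of track: the closed end lies 0 to 24 mm behind this point, unreported: see or feel it.
- board_top (a point): Wooden draining board, 200 (x) x 180 (y) x 12 mm high, fixed, flat, on the left of the counter. Site: centre of its top surface; axes along its sides.
- mug: White mug, 80 mm across, 90 mm high; origin centre of its underside. Bystander.
- jar: Glass jar with lid, 70 mm across, 100 mm high; origin centre of its underside. Bystander.
- spray: Spray bottle, 80 mm across, 217 mm high; origin centre of its underside. Bystander.
- pan: Steel cooking pot, 150 mm across, 75 mm high, on one of the cooker's hotplates; origin centre of its underside. Bystander.
- bowl: White bowl, 130 mm across, 60 mm high; origin centre of its underside. Bystander.
- sponge: Blue sponge, 100 x 65 x 30 mm; origin centre of its underside. Bystander.
- spoon: Spoon lying on the counter between the robot and the cooker; origin centre of its underside. Bystander.

How it is judged (in metres and radians):
On the way, in this order (a step that is already met when the one before it is completed fails the run):
1. the held puller stands square to the panel over the wide knob, its fork in the gap under the rim, while the knob is still fully on its spindle (z of puller_grip in the frame of knob_neck between 0.066 and 0.082 m and x of puller_grip in the frame of knob_neck between -0.022 and 0.022 m and y of puller_grip in the frame of knob_neck between -0.016 and 0.016 m and z of knob_neck in the frame of spindle below 0.0075 m and angle between the z axis of puller_grip and the z axis of spindle, either way round below 0.2 rad and contact force between the fingers and puller above 1 N), for 0.1 s.
2. the knob has been pulled square (within about 15 degrees) off the spindle and rests in the held puller just off the spindle's end (z of knob_neck in the frame of spindle above 0.024 m and distance between knob_neck and spindle below 0.1 m and angle between the z axis of knob_neck and the z axis of spindle, either way round below 0.26 rad and contact force between the fingers and puller above 1 N and contact force between puller and knob above 0.05 N), for 0.1 s.
At the end, for the whole second after the job is handed in: The wide knob stands upright (within about 6 degrees) on its foot on the draining board, its axis at least 10 mm inside the board's edges, at rest and free of the puller; the puller stands upright on its fork (within about 6 degrees) on the counter or the board, at rest, not against the cooker (x of knob_neck in the frame of board_top between -0.09 and 0.09 m and y of knob_neck in the frame of board_top between -0.08 and 0.08 m and z of knob_neck in the frame of board_top below 0.008 m and angle between each of knob_neck, puller_grip's own z axis and vertical below 0.1 rad and linear speed of each of knob, puller below 0.02 m/s and contact force between puller and knob below 0.05 N and height (world z) of puller_grip below 0.094 m and contact force between puller and cooker below 0.05 N); the robot touches nothing.
It fails at once if the wide knob is forced: the puller presses on it with more than 25 N (contact force between puller and knob above 25 N).
It fails at once if the gripper or arm touches the wide knob (contact force between any of the fingers, the arm and knob above 0.5 N).
It fails at once if a bystander is moved more than 40 mm (distance of any of mug, jar, spray, pan, bowl, sponge, spoon from where it was at the start of the episode above 0.04 m).
It also fails if it takes over 72 s, if anything falls off the work surface, if the arm or the gripper's body presses on something with over 40 N, if the wrist force passes 120 N, or if a joint passes its speed limit or range.

## Robot

A 6-joint arm with a two-finger parallel gripper is mounted at the origin on the work surface. World frame = base frame: x ahead of the robot, y to its left, z up, the work surface at z = 0. Lengths are in mm, angles in rad, forces in N, time in s.
With the tool pointing down it reaches from about 350 to 775 mm from the base axis. Payload 7.3 kg.
Tool frame: the origin (TCP) lies midway between the tips of the shut fingers; the grasp point (between the pads) lies 19 mm behind it; z points along the fingers, y is the line along which they close (so a half turn about z gives the same grasp; the last joint's range is limited). The gripper opens to 92 mm and grips with 3 to 60 N. Pads are 19 mm wide; open, the fingers measure 130 mm over their backs; the gripper's body (75 mm by 190 mm) begins 47 mm behind the grasp point.
Start: joints at [-1.322, 0.342, 1.524, -0, 1.275, -0.146], TCP at [201.951, -484.624, 226.741] pointing down, gripper open.
Joint ranges: [-2.53, 2.53], [-0.77, 2.02], [0.04, 2.7], [-1, 4.14], [0.28, 2.66], [-3.11, 3.11]. Speed limits (rad/s): [2.57, 2.57, 3.14, 3.14, 3.14, 3.14].

## Interface

Orientations are given as [roll, pitch, yaw] about the fixed x, y, z axes, in that order (R = Rz(yaw) Ry(pitch) Rx(roll)).
In Python, from plant import get_obs, capture, camera_model, close_job, search_frame, regions_of, pinpoint gives the robot as it stands. The module is installed in compiled form; this text tells all that it offers.
- The arm moves only by the shell command python3 -m pendant 'ROWS'. ROWS is JSON, one flat list of numbers, 7 for each row, row after row: the shift along the tool's x, y, z in units of 30 mm (1.0 is 30 mm), then the turn, a rotation vector about the tool's x, y, z in units of 4 degrees (1.0 is 4 degrees), then the closure, from -1 (fully open) to 1 (shut), so that 0 is half open. In form: [dx, dy, dz, wx, wy, wz, gripper, dx, dy, dz, wx, wy, wz, gripper, ...]. A call has 1 to 12 rows; each row shifts and turns the commanded pose from where the row before left it, along the tool's axes as they then stand; what a row does not reach is not made up. A row lasts 1/10 s, in which the tool goes at most 50 mm and 8.59 degrees, less where a joint would pass 70% of its speed; a pose out of reach is approached as far as the arm can. A call with a number of a shift or a turn outside -1 to 1 is refused whole. A call with a gripper value outside its range is refused whole. The fingers move at their own pace and stop on an object; the grip force is fixed at half the most. Time passes only in rows, so rows that do not move let the fingers close. It gives the time, the measured TCP pose, the force, the opening and the grip force at its end, in the units of the state.
- get_obs(): the state, without advancing time (a new reading comes with each control period).
- capture(name): name is "scene" or "top"; returns the picture (480x640x3 uint8, red, green, blue); there is no depth.
- camera_model(name): a dict with "fov_y" (degrees; the focal length in pixels is half the picture's height over the tangent of half this angle, whatever the lens; pixels are square), "cx", "cy" (the principal point, pixels), "pose" (4x4, takes a point from camera to world coordinates). Camera axes: x right, y up, looking along -z (the intrinsics and any distortion apply to the point x, -y, -z); pixel columns grow to the right and rows downward; lengths in mm; the calibration is good to about 2 mm. A picture is of the moment at which its call begins. camera_model takes no time and is no camera call.
- close_job(): hands the job in; it is judged then, once.
Trained networks look in the newest picture that a camera, given by its name, has taken for a name from the list of things; names that differ only in an ending like _2 or _b are one class to them, and where a whole thing is asked for, a point or a joint stands for the part that bears it (a point fixed in the world has none). Each returns a list of dicts, best first, with "score" (0 to 1); they miss things now and then, are a little off and sometimes report something else, mostly with a low value. They report only what shows in the picture. A call takes as long as a camera call.
- search_frame(camera, thing): "location" ([column, row] in pixels, amid what is visible of it).
- regions_of(camera, thing): "pixels" (480x640 bool, what is visible of it) and "location" ([column, row] in pixels, amid what is visible of it).
- pinpoint(camera, thing): "location" ([column, row] in pixels: a listed point, or the origin of a listed thing).
The state is a dict: "time": time; "joint_positions": joint angles; "dq": joint speeds; "tau": joint torques, N m; "tool_pos": TCP position; "tcp_rot": TCP orientation; "contact_force": force on the tool from outside, world axes, zero at the start; "moment": the same for the moment, N m; "grip_width": finger opening in mm; "finger_force": force on a finger pad.
Only numpy, scipy, OpenCV 4.12 (cv2) and the standard library are available. Lean on these libraries where they do the work, as an engineer would, in place of code of your own. Each camera call takes 0.05 s, during which the arm holds its last target. There are 200 camera calls.

## Working session

There is one attempt and no reset: what is moved stays moved. The work goes in short steps, Python scripts to look and compute and a shell command to move; the robot and the scene stay as the last step left them, time stands still between calls to the robot, and variables do not carry over. Pictures are saved under pics/ and viewed, at most 11 in all, crops included, and the job is handed in when it is done.

```bash
mkdir -p pics; ls; cat > h.py <<'E'
import numpy as np, cv2
from plant import *
from scipy.spatial.transform import Rotation as Ro
def ray(cam,px):
    m=camera_model(cam); f=240/np.tan(np.radians(m["fov_y"])/2); P=np.array(m["pose"])
    d=np.array([(px[0]-m["cx"])/f,-(px[1]-m["cy"])/f,-1.]); d=P[:3,:3]@d
    return P[:3,3],d/np.linalg.norm(d)
def onz(cam,px,z):
    o,d=ray(cam,px); return o+d*(z-o[2])/d[2]
def tri(pa,pb,ca="scene",cb="top"):
    o1,d1=ray(ca,pa);o2,d2=ray(cb,pb)
    A=np.stack([d1,-d2],1); t=np.linalg.lstsq(A,o2-o1,rcond=None)[0]
    a=o1+d1*t[0];b=o2+d2*t[1]; return (a+b)/2,np.linalg.norm(a-b)
def proj(cam,p):
    m=camera_model(cam); f=240/np.tan(np.radians(m["fov_y"])/2); P=np.linalg.inv(np.array(m["pose"]))
    q=P[:3,:3]@np.array(p,float)+P[:3,3]; return np.array([m["cx"]+f*q[0]/-q[2],m["cy"]-f*q[1]/-q[2]])
def save(cam,name,crop=None,s=1):
    im=capture(cam)[:,:,::-1]
    if crop: a,b,c,d=crop; im=im[b:d,a:c]
    if s!=1: im=cv2.resize(im,None,fx=s,fy=s,interpolation=cv2.INTER_CUBIC)
    cv2.imwrite("pics/"+name,im)
E
python3 - <<'E'
from h import *
np.set_printoptions(precision=4,suppress=True)
for c in("scene","top"):
    save(c,c+"0.png"); m=camera_model(c); print(c,{k:(np.array(v) if k=="pose" else v) for k,v in m.items()})
for t in("knob_center","knob_neck","puller_grip","puller_foot","panel_mid","board_top","cooker","mug","jar","spray","pan","bowl","sponge","spoon"):
    r={}
    for c in("scene","top"):
        q=pinpoint(c,t); r[c]=q[0] if q else None
    if all(r.values()):
        p,e=tri(r["scene"]["location"],r["top"]["location"]); print(t,p,"gap",round(e,1),[round(r[c]["score"],2) for c in r],[np.round(r[c]["location"]) for c in r])
    else: print(t,r)
E
```

```text
pics
scene {'fov_y': 52.80027160052377, 'cx': 321.7725710414666, 'cy': 244.71885329174845, 'pose': array([[   0.5407,   -0.7211,    0.4333, 1166.2407],
       [   0.8412,    0.4606,   -0.2832, -489.2589],
       [   0.0046,    0.5176,    0.8556, 1357.8875],
       [   0.    ,    0.    ,    0.    ,    1.    ]])}
top {'fov_y': 53.609003430725046, 'cx': 312.09763040910286, 'cy': 234.9231536927619, 'pose': array([[   0.0003,    0.9913,   -0.1313,  378.4789],
       [  -1.    ,   -0.0008,   -0.0081,  -64.7642],
       [  -0.0081,    0.1312,    0.9913, 1238.4747],
       [   0.    ,    0.    ,    0.    ,    1.    ]])}
knob_center [ 561.0241 -132.7588   56.2114] gap 18.1 [0.53, 0.68] [array([314., 268.]), array([346., 226.])]
knob_neck [ 563.0544 -131.2103   84.6469] gap 2.4 [0.71, 0.54] [array([312., 264.]), array([343., 222.])]
puller_grip [450.2566 234.4257  69.8803] gap 4.4 [0.59, 0.56] [array([386., 190.]), array([194., 268.])]
puller_foot {'scene': None, 'top': {'location': [217.4, 159.4], 'score': 0.42}}
panel_mid [ 571.1408 -130.7633   66.8778] gap 5.3 [0.82, 0.57] [array([314., 269
[... 222 characters left out ...]
, 188.])]
mug [730.9168 313.7041  -8.4933] gap 2.2 [0.61, 0.88] [array([454., 252.]), array([176., 167.])]
jar [302.3698 391.5261   0.2549] gap 2.1 [0.65, 0.75] [array([394., 156.]), array([139., 328.])]
spray [747.1692 203.536  -22.8417] gap 2.4 [0.85, 0.97] [array([431., 274.]), array([218., 162.])]
pan [723.498  -47.2419  90.9007] gap 0.3 [0.91, 0.92] [array([366., 291.]), array([309., 158.])]
bowl [ 507.9794 -561.2178    1.8124] gap 15.7 [0.63, 0.69] [array([181., 333.]), array([509., 249.])]
sponge [589.8551 196.4657   7.7372] gap 5.0 [0.9, 0.95] [array([401., 235.]), array([218., 217.])]
spoon [486.6409 -10.418  476.5122] gap 299.1 [0.74, 0.9] [array([394., 155.]), array([345., 300.])]
```

View pics/scene0.png

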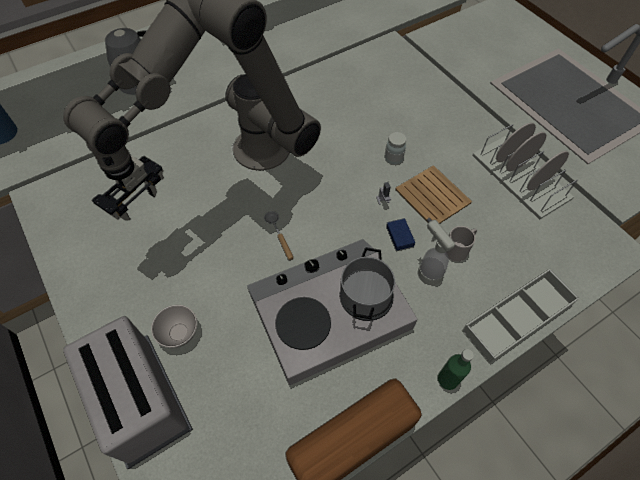

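View pics/top0.png

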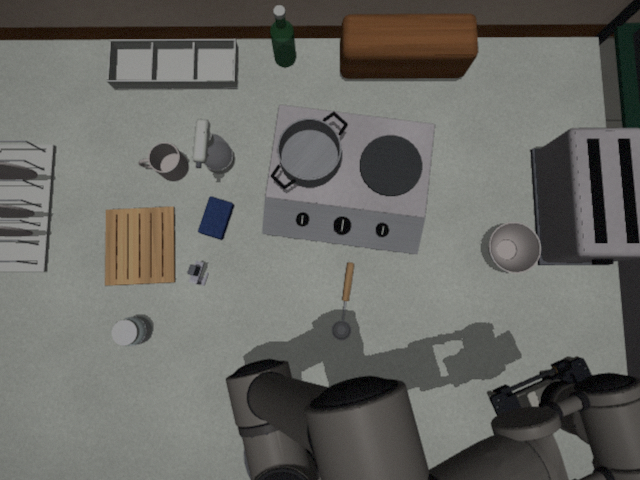

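The wide knob is the middle one, at scene (313,266) and top (342,225). The puller stands at scene (385,193) and top (198,271), and the spoon lies at top (345,300). Next I'll crop in on the puller and the panel.

```bash
python3 - <<'E'
from h import *
a=cv2.resize(capture("top")[:,:,::-1][245:295,170:230],None,fx=6,fy=6,interpolation=cv2.INTER_CUBIC)
b=cv2.resize(capture("scene")[:,:,::-1][170:220,355:415],None,fx=6,fy=6,interpolation=cv2.INTER_CUBIC)
c=cv2.resize(capture("top")[:,:,::-1][195:260,255:430],None,fx=4,fy=4,interpolation=cv2.INTER_CUBIC)
o=np.zeros((600,740,3),np.uint8); o[:300,:360]=a;o[:300,370:730]=b;o[310:570,:700]=c
cv2.imwrite("pics/z.png",o)
for cam in("top","scene"):
  for t in("puller_grip","knob_center","board_top","cooker","spoon","sponge"):
    for r in regions_of(cam,t)[:2]:
        m=r["pixels"].astype(np.uint8); cs=cv2.findContours(m,0,2)[0]
        if not cs: continue
        k=max(cs,key=cv2.contourArea); print(cam,t,round(r["score"],2),np.round(r["location"]),m.sum(),cv2.boundingRect(k),np.round(cv2.boxPoints(cv2.minAreaRect(k)),0).tolist())
E
```

```text
top knob_center 0.59 [346. 226.] 257 (334, 216, 18, 18) [[334.0, 216.0], [351.0, 216.0], [351.0, 233.0], [334.0, 233.0]]
top board_top 0.63 [139. 247.] 5423 (104, 206, 73, 80) [[104.0, 206.0], [176.0, 206.0], [176.0, 285.0], [104.0, 285.0]]
top cooker 0.72 [363. 188.] 16706 (262, 104, 173, 151) [[259.0, 233.0], [277.0, 101.0], [439.0, 123.0], [421.0, 255.0]]
top spoon 0.92 [343. 322.] 569 (331, 316, 20, 24) [[327.0, 328.0], [343.0, 316.0], [355.0, 332.0], [339.0, 343.0]]
top spoon 0.3 [364. 188.] 16675 (262, 104, 173, 150) [[260.0, 234.0], [276.0, 103.0], [437.0, 123.0], [420.0, 254.0]]
top sponge 0.83 [218. 217.] 1006 (199, 196, 35, 43) [[198.0, 231.0], [210.0, 195.0], [235.0, 203.0], [223.0, 240.0]]
scene knob_center 0.7 [309. 266.] 155 (304, 259, 15, 13) [[304.0, 259.0], [318.0, 259.0], [318.0, 271.0], [304.0, 271.0]]
scene board_top 0.62 [385. 189.] 81 (383, 182, 7, 14) [[383.0, 182.0], [389.0, 182.0], [389.0, 195.0], [383.0, 195.0]]
scene board_top 0.55 [430. 195.] 2425 (395, 166, 77, 57) [[394.0, 189.0], [427.0, 156.0], [472.0, 201.0], [439.0, 234.0]]
scene cooker 0.91 [319. 320.] 11184 (247, 240, 169, 144) [[246.0, 285.0], [377.0, 229.0], [420.0, 328.0], [289.0, 385.0]]
scene spoon 0.59 [277. 236.] 319 (277, 232, 15, 27) [[275.0, 234.0], [281.0, 231.0], [294.0, 256.0], [288.0, 259.0]]
scene sponge 0.83 [400. 234.] 599 (386, 219, 29, 31) [[385.0, 224.0], [405.0, 216.0], [415.0, 244.0], [396.0, 252.0]]
scene sponge 0.47 [385. 189.] 110 (382, 181, 9, 16) [[382.0, 196.0], [382.0, 181.0], [390.0, 181.0], [390.0, 196.0]]
```

View pics/z.png

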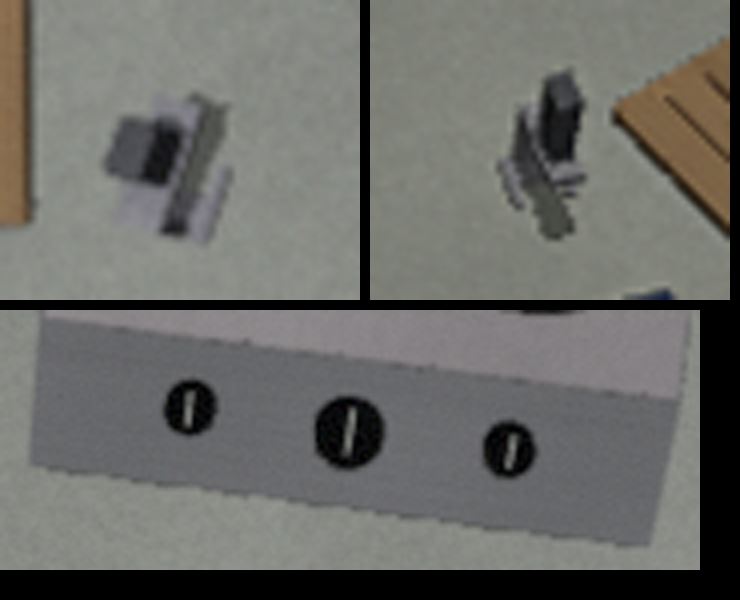

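The crops show the three knobs on the panel at top (302.5,219.5), (342.2,225.8) wide and (382.3,230). The puller's direction isn't clear, so I'll fit the cooker pose and overlay puller models.

```bash
cat >> h.py <<'E'
def cooker_pt(c,p):
    x,y,w=c; return np.array([x+np.cos(w)*p[0]-np.sin(w)*p[1],y+np.sin(w)*p[0]+np.cos(w)*p[1],p[2]])
def box(x0,x1,y0,y1,z0,z1): return [(x,y,z) for x in(x0,x1) for y in(y0,y1) for z in(z0,z1)]
def puller_boxes(s):
    return [box(-12,12,-8,8,52,102),box(-s-20,-s-13,-10,10,5,44),box(-s-20,12,-10,10,44,52),box(-s-20,-s,-18.5,18.5,0,5),box(-s,-s+15,13.5,18.5,0,5),box(-s,-s+15,-18.5,-13.5,0,5)]
def draw(im,cam,T,boxes,off,sc,col):
    for b in boxes:
        q=np.array([(proj(cam,T(p))-off+.5)*sc for p in b],np.float32); h=cv2.convexHull(q).astype(int); cv2.polylines(im,[h],True,col,1)
E
python3 - <<'E'
from h import *
from scipy.optimize import least_squares
np.set_printoptions(precision=2,suppress=True)
S=.5;C=np.sqrt(.75)
kn=lambda y,h:(-105-h*S,y,62+h*C)
obs=[("top",(262.5,233.2),(-155.2,200,33)),("top",(417.5,254.2),(-155.2,-200,33)),("top",(265.5,197),(-65.2,200,85)),("top",(425,217.5),(-65.2,-200,85)),
("top",(342.2,225.7),kn(0,26)),("top",(302.5,219.5),kn(100,20)),("top",(382.2,230),kn(-100,20))]
for w in(None,"refine"):
    f=lambda c:np.concatenate([proj(o[0],cooker_pt(c,o[2]))-o[1] for o in obs])
    r=least_squares(f,[667,-140,-.12]); print(r.x,r.fun.reshape(-1,2))
    c=r.x; break
for y,h in((0,26),(100,20),(-100,20)): print(proj("scene",cooker_pt(c,kn(y,h))))
print("knob foot",cooker_pt(c,(-105,0,62)))
print("from top only",tri((387,183.3),(191.8,269.5)), onz("top",(191.8,269.5),102),onz("scene",(387,183.3),102))
g=(onz("top",(191.8,269.5),102)+onz("scene",(387,183.3),102))/2
out=np.zeros((600,800,3),np.uint8)
for j,cam in enumerate(("top","scene")):
    off=np.array((172,246) if j==0 else (360,172)); im=capture(cam)[:,:,::-1][off[1]:off[1]+45,off[0]:off[0]+60]
    for i,yaw in enumerate((160,-20)):
        a=cv2.resize(im,None,fx=6.6,fy=6.6,interpolation=cv2.INTER_CUBIC); w=np.radians(yaw)
        draw(a,cam,lambda p:np.array([g[0]+np.cos(w)*p[0]-np.sin(w)*p[1],g[1]+np.sin(w)*p[0]+np.cos(w)*p[1],p[2]]),puller_boxes(12),off,6.6,(0,0,255) if i else (0,200,0))
        out[j*300:j*300+297,i*400:i*400+396]=a
cv2.imwrite("pics/ov.png",out)
E
```

```text
[ 668.83 -145.27   -0.13] [[-0.56  0.37]
 [-0.02  0.04]
 [-0.58 -1.9 ]
 [ 0.81 -1.36]
 [ 0.12  0.87]
 [-0.3   0.9 ]
 [ 0.49  1.01]]
[310.   261.45]
[340.14 251.05]
[279.81 275.48]
knob foot [ 564.77 -131.27   62.  ]
from top only (array([446.3 , 234.11, 101.36]), np.float64(2.777744992893482)) [445.64 232.65 102.  ] [447.06 235.14 102.  ]
```

View pics/ov.png

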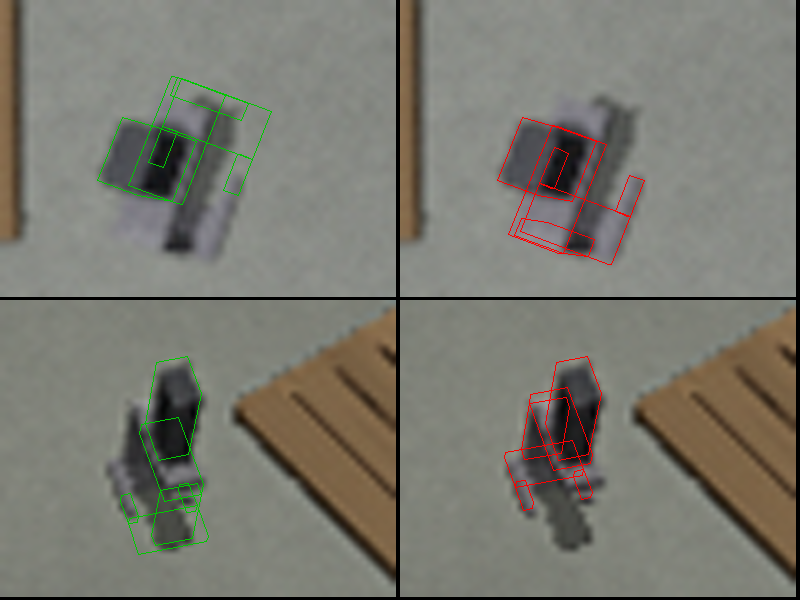

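The handle fits at (446,234) with yaw about -20°, so the fork opens towards +x. The light patch ahead of the handle is the track's front end. I'll plan the move now.

```bash
cat >> h.py <<'E'
np.set_printoptions(precision=3,suppress=True)
def state():
    o=get_obs(); return np.array(o["tool_pos"]),Ro.from_euler("xyz",o["tcp_rot"]),o
def plan(P,R):
    p,r,o=state(); d=r.inv().apply(np.array(P)-p)/30; v=(r.inv()*R).as_rotvec(degrees=True)/4
    print("t",round(o["time"],2),"shift(before turn)",d,"turn",v,"shift after turn",R.inv().apply(np.array(P)-p)/30)
def rot(zx,x):  # tool z, tool x
    z=np.array(zx,float);z/=np.linalg.norm(z);x=np.array(x,float);x-=z*(x@z);x/=np.linalg.norm(x)
    return Ro.from_matrix(np.stack([x,np.cross(z,x),z],1))
E
python3 - <<'E'
from h import *
p,r,o=state(); print(p,r.as_matrix())
e=onz("top",(172+185/6.6,246+97/6.6),52); g=np.array((446.3,234))
w=np.radians(-20); print("end",e,"dist along x",(e[:2]-g)@[np.cos(w),np.sin(w)],(e[:2]-g)@[-np.sin(w),np.cos(w)])
for sg in(1,-1):
    R=rot((0,0,-1),(sg*np.cos(w),sg*np.sin(w),0)); plan((446.3,234,150),R)
E
```

```text
[ 201.948 -484.62   226.743] [[ 0.923  0.385  0.   ]
 [ 0.385 -0.923 -0.   ]
 [-0.     0.    -1.   ]]
end [470.632 225.799  52.   ] dist along x 25.669911025942753 0.6153147734399356
t 2.35 shift(before turn) [ 16.732 -18.979   2.556] turn [ 0.001 -0.    10.655] shift after turn [ -0.539 -25.295   2.558]
t 2.35 shift(before turn) [ 16.732 -18.979   2.556] turn [  0.      0.002 -34.345] shift after turn [ 0.539 25.295  2.558]
```

```bash
python3 -m pendant '[0.89,-0.37,0,0,0,0,-1,0.89,-0.37,0,0,0,0,-1,0.89,-0.37,0,0,0,0,-1,0.89,-0.37,0,0,0,0,-1,0.89,-0.37,0,0,0,0,-1,0.89,-0.37,0,0,0,0,-1,0.89,-0.37,0,0,0,0,-1,0.89,-0.37,0,0,0,0,-1,0.89,-0.37,0,0,0,0,-1,0.89,-0.37,0,0,0,0,-1,0.89,-0.37,0,0,0,0,-1,0.89,-0.37,0,0,0,0,-1]'
python3 -m pendant '[0.4,-0.97,0,0,0,0,-1,0.4,-0.97,0,0,0,0,-1,0.4,-0.97,0,0,0,0,-1,0.4,-0.97,0,0,0,0,-1,0.4,-0.97,0,0,0,0,-1,0.4,-0.97,0,0,0,0,-1,0.4,-0.97,0,0,0,0,-1,0.4,-0.97,0,0,0,0,-1,0.4,-0.97,0,0,0,0,-1,0.4,-0.97,0,0,0,0,-1,0.4,-0.97,0,0,0,0,-1,0.4,-0.97,0,0,0,0,-1]'
python3 -m pendant '[0.4,-0.97,0.2,0,0,0,-1,0.4,-0.97,0.2,0,0,0,-1,0.4,-0.97,0.2,0,0,0,-1,0,0,0.3,0,0,1,-1,0,0,0.3,0,0,1,-1,0,0,0.3,0,0,1,-1,0,0,0.3,0,0,1,-1,0,0,0.3,0,0,1,-1,0,0,0.3,0,0,1,-1,0,0,0.3,0,0,1,-1]'
python3 - <<'E'
from h import *
print(state()[0]); w=np.radians(-20)
plan((446.3,234,120),rot((0,0,-1),(np.cos(w),np.sin(w),0)))
E
```

```text
time: 3.55
tool_pos: [447.3, -237.5, 226.8]
tcp_rot: [3.141, -0.0, 0.395]
contact_force: [0.7, -0.8, -0.2]
grip_width: 91.8
finger_force: 0.0
time: 4.75
tool_pos: [444.9, 140.6, 226.8]
tcp_rot: [3.141, -0.0, 0.395]
contact_force: [0.6, 0.1, -0.2]
grip_width: 91.9
finger_force: 0.0
time: 5.75
tool_pos: [444.8, 233.8, 145.3]
tcp_rot: [3.142, -0.0, -0.097]
contact_force: [0.1, -1.0, 0.6]
grip_width: 91.7
finger_force: 0.0
[444.761 233.762 145.344]
t 5.75 shift(before turn) [ 0.05  -0.013  0.845] turn [ 0.    -0.002  3.614] shift after turn [ 0.045 -0.025  0.845]
```

```bash
python3 -m pendant '[0,0,0.4,0,0,0.9,-1,0,0,0.4,0,0,0.9,-1,0,0,0.4,0,0,0.9,-1,0.05,-0.02,0.4,0,0,0.9,-1,0,0,0.4,0,0,0,-1,0,0,0.4,0,0,0,-1,0,0,0.3,0,0,0,-1,0,0,0.2,0,0,0,-1,0,0,0,0,0,0,1,0,0,0,0,0,0,1,0,0,0,0,0,0,1,0,0,0,0,0,0,1]'
python3 -m pendant '[0,0,0,0,0,0,1,0,0,0,0,0,0,1,0,0,0,0,0,0,1,0,0,0,0,0,0,1]'; python3 - <<'E'
from h import *
save("top","g_top.png",(160,215,260,295),6)
print(get_obs()["moment"])
E
```

```text
time: 6.95
tool_pos: [446.6, 234.0, 59.1]
tcp_rot: [-3.141, -0.001, -0.345]
contact_force: [-0.2, 0.8, -0.9]
grip_width: 64.2
finger_force: 0.0
time: 7.35
tool_pos: [446.4, 233.9, 58.7]
tcp_rot: [3.142, -0.0, -0.345]
contact_force: [-0.2, -1.0, 0.1]
grip_width: 32.5
finger_force: 0.0
[0.059 0.015 0.033]
```

```bash
python3 -m pendant '[0,0,0,0,0,0,1,0,0,0,0,0,0,1,0,0,0,0,0,0,1,0,0,0,0,0,0,1,0,0,0,0,0,0,1]'; python3 -m pendant '[0,0,-0.3,0,0,0,1,0,0,-0.7,0,0,0,1,0,0,-1,0,0,0,1,0,0,-1,0,0,0,1,0,0,-1,0,0,0,1,0,0,0,0,0,0,1]'
python3 - <<'E'
from h import *
save("scene","g_scene.png",(330,100,450,190),6)
E
```

```text
time: 7.9
tool_pos: [446.4, 233.9, 58.6]
tcp_rot: [3.142, -0.0, -0.345]
contact_force: [0.4, 0.2, -0.8]
grip_width: 16.0
finger_force: 30.0
time: 8.5
tool_pos: [448.4, 234.7, 183.2]
tcp_rot: [-3.136, -0.007, -0.345]
contact_force: [0.4, -0.4, -1.3]
grip_width: 16.1
finger_force: 30.0
```

View pics/g_scene.png

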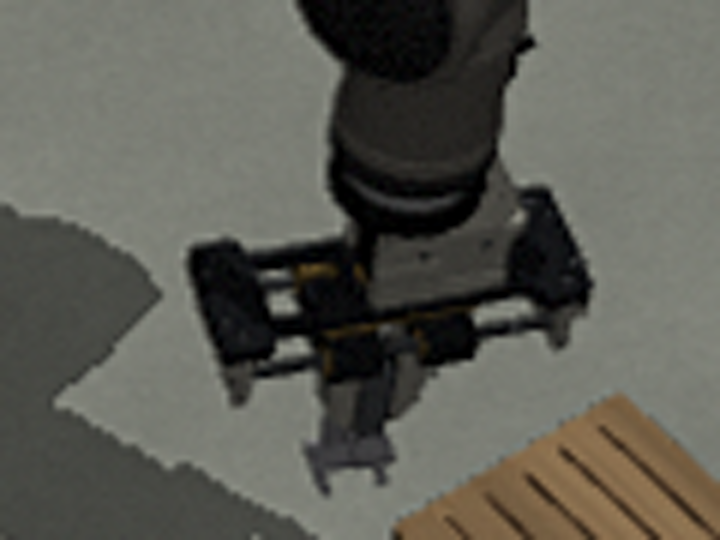

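The puller is held with its fork open along +x, prong tips at scene (383.7,181.3) and (393.7,180.3). I'll refine the knob pose and the fork offset from the dark blobs.

```bash
cat > fit.py <<'E'
from h import *
from scipy.optimize import least_squares
S=.5;C=np.sqrt(.75); th=np.linspace(0,2*np.pi,24)
def head(y,r,h0,h1): return [(-105+r*np.cos(t)*C-h*S, y+r*np.sin(t), 62+r*np.cos(t)*S+h*C) for h in(h0,h1) for t in th]
K=[(0,22,8,26),(100,16,0,20),(-100,16,0,20)]
def cent(c,cam,k):
    q=np.array([proj(cam,cooker_pt(c,p)) for p in head(*k)],np.float32); h=cv2.convexHull(q)
    m=cv2.moments(h); return np.array([m["m10"],m["m01"]])/m["m00"],m["m00"]
c=np.array([668.8,-145.3,-.13]); obs=[]
for cam in("top","scene"):
    g=cv2.cvtColor(capture(cam),cv2.COLOR_RGB2GRAY)
    for k in K:
        e,A=cent(c,cam,k); x,y=e.round().astype(int); w=14; sub=g[y-w:y+w+1,x-w:x+w+1]
        t=50; b=cv2.morphologyEx((sub<t).astype(np.uint8),cv2.MORPH_CLOSE,np.ones((5,5)))
        n,l,st,ce=cv2.connectedComponentsWithStats(b); i=1+np.argmin([np.hypot(*(q-w)) for q in ce[1:]])
        o=ce[i]+(x-w,y-w); obs.append((cam,k,o)); print(cam,k[0],o,"pred",e,"area",st[i,4],"model",round(A),"med",np.median(sub))
for cams in(("top",),("scene",),("top","scene")):
    f=lambda c:np.concatenate([cent(c,a,k)[0]-o for a,k,o in obs if a in cams])
    r=least_squares(f,c); print(cams,r.x,"max res",abs(r.fun).max(),"foot",cooker_pt(r.x,(-105,0,62)))
E
python3 - <<'E'
import fit
from h import *
p,r,o=state()
zt=p[2]-58.6+2.5
for q in((383.7,181.3),(393.7,180.3)):
    w=onz("scene",q,zt); print("tip in tool",r.inv().apply(w-p))
E
```

```text
top 0 [341.722 225.306] pred [342.566 225.312] area 245 model 276 med 106.0
top 100 [302.104 218.993] pred [302.718 219.211] area 134 model 157 med 104.0
top -100 [381.716 229.511] pred [382.642 229.445] area 141 model 160 med 105.0
scene 0 [311.681 265.794] pred [310.538 263.984] area 160 model 161 med 88.0
scene 100 [341.415 254.84 ] pred [340.567 253.722] area 94 model 102 med 85.0
scene -100 [281.257 279.059] pred [280.568 278.343] area 101 model 109 med 87.0Traceback (most recent call last):
  File "<stdin>", line 1, in <module>
  File "fit.py", line 19, in <module>
    r=least_squares(f,c); print(cams,r.x,"max res",abs(r.fun).max(),"foot",cooker_pt(r.x,(-105,0,62)))
    return func(*args, **kwargs)
    result = trf(vector_fun.fun, vector_fun.jac, x0, f0, J0, lb, ub, ftol, xtol,
                 gtol, max_nfev, x_scale, loss_function, tr_solver,
                 tr_options.copy(), verbose, callback=callback_wrapped)
    return trf_no_bounds(
        fun, jac, x0, f0, J0, ftol, xtol, gtol, max_nfev, x_scale,
        loss_function, tr_solver, tr_options, verbose, callback=callback
[... 866 characters left out ...]
^^^^^^^^^^^^
    return np.atleast_1d(self.fun(x))
                         ~~~~~~~~^^^
    return self.f(x, *self.args, **self.kwargs)
           ~~~~~~^^^^^^^^^^^^^^^^^^^^^^^^^^^^^^
  File "fit.py", line 18, in <lambda>
    f=lambda c:np.concatenate([cent(c,a,k)[0]-o for a,k,o in obs if a in cams])
                               ~~~~^^^^^^^
  File "fit.py", line 7, in cent
    q=np.array([proj(cam,cooker_pt(c,p)) for p in head(*k)],np.float32); h=cv2.convexHull(q)
                ~~~~^^^^^^^^^^^^^^^^^^^^
  File "h.py", line 15, in proj
    m=camera_model(cam); f=240/np.tan(np.radians(m["fov_y"])/2); P=np.linalg.inv(np.array(m["pose"]))
ValueError: time passes only in moves, steps and waits
```

```bash
sed -i 's/^from scipy.spatial/import functools\ncamera_model=functools.cache(camera_model)\nfrom scipy.spatial/' h.py; sed -i 's/least_squares(f,c)/least_squares(f,c,diff_step=1e-3,x_scale=(100,100,.1))/' fit.py
python3 - <<'E'
import fit
from h import *
p,r,o=state()
zt=p[2]-58.6+2.5
for q in((383.7,181.3),(393.7,180.3)):
    w=onz("scene",q,zt); print("tip in tool",r.inv().apply(w-p))
E
```

```text
top 0 [341.725 225.308] pred [342.566 225.312] area 247 model 276 med 106.0
top 100 [302.059 218.985] pred [302.718 219.211] area 135 model 157 med 104.0
top -100 [381.716 229.511] pred [382.642 229.445] area 141 model 160 med 104.0
scene 0 [311.6   265.837] pred [310.538 263.984] area 160 model 161 med 88.0
scene 100 [341.415 254.84 ] pred [340.567 253.722] area 94 model 102 med 85.0
scene -100 [281.257 279.059] pred [280.568 278.343] area 101 model 109 med 87.0
('top',) [ 668.883 -143.743   -0.134] max res 0.12281697761574151 foot [ 564.825 -129.708   62.   ]
('scene',) [ 673.683 -146.234   -0.138] max res 0.6244439233882417 foot [ 569.681 -131.788   62.   ]
('top', 'scene') [ 670.576 -144.533   -0.135] max res 1.6104848458038532 foot [ 566.534 -130.387   62.   ]
tip in tool [ 5.014 12.721 56.112]
tip in tool [  8.227 -20.237  56.048]
```

```bash
cat >> h.py <<'E'
W=-0.135; F=np.array((566.5,-130.5,62.))
def frame(w=None):
    w=W if w is None else w; C=np.sqrt(.75); c,s=np.cos(w),np.sin(w)
    return np.array((C*c,C*s,.5)),np.array((-s,c,0)),np.array((-.5*c,-.5*s,C))
def tgt(a,b,h,foot=58.6):  # grip axis at up-slope a, lateral b, underside h above panel
    u,v,n=frame(); return F+u*a+v*b+n*(h+foot), rot(-n,u)
def where(foot=58.6):
    p,r,o=state(); u,v,n=frame(); d=p-F; f=np.array(o["contact_force"])
    print("t",round(o["time"],2),"a,b,h",d@u,d@v,d@n-foot,"force u,v,n",f@u,f@v,f@n,"moment",np.array(o["moment"]),"grip",round(o["grip_width"],1),"tilt err deg",(rot(-n,u).inv()*r).as_rotvec(degrees=True))
E
python3 - <<'E'
from h import *
P,R=tgt(-36,0,20); print(P); plan(P,R)
E
```

```text
[ 496.664 -121.014  112.07 ]
t 8.75 shift(before turn) [ 5.609 10.541  2.188] turn [ 0.81   7.504 -2.937] shift after turn [ 1.75  11.482  3.529]
```

```bash
python3 -m pendant '[0.46,0.88,0,0,0,0,1,0.46,0.88,0,0,0,0,1,0.46,0.88,0,0,0,0,1,0.46,0.88,0,0,0,0,1,0.46,0.88,0,0,0,0,1,0.46,0.88,0,0,0,0,1,0.46,0.88,0,0,0,0,1,0.46,0.88,0,0,0,0,1,0.46,0.88,0,0,0,0,1,0.46,0.88,0,0,0,0,1,0.46,0.88,0,0,0,0,1,0.46,0.88,0,0,0,0,1]'
python3 -m pendant '[0,0,0,0.09,0.834,-0.326,1,0,0,0,0.09,0.834,-0.326,1,0,0,0,0.09,0.834,-0.326,1,0,0,0,0.09,0.834,-0.326,1,0,0,0,0.09,0.834,-0.326,1,0,0,0,0.09,0.834,-0.326,1,0,0,0,0.09,0.834,-0.326,1,0,0,0,0.09,0.834,-0.326,1,0,0,0,0.09,0.834,-0.326,1,0,0,0,0,0,0,1]'
python3 - <<'E'
from h import *
P,R=tgt(-36,0,20); plan(P,R); where()
E
```

```text
time: 9.95
tool_pos: [494.4, -121.3, 177.5]
tcp_rot: [-3.142, 0.003, -0.345]
contact_force: [-0.2, 0.3, -1.0]
grip_width: 16.0
finger_force: 30.0
time: 10.95
tool_pos: [492.8, -119.5, 176.6]
tcp_rot: [-3.138, -0.522, -0.138]
contact_force: [-0.1, 1.0, -1.6]
grip_width: 15.9
finger_force: 30.0
t 10.95 shift(before turn) [-0.957  0.04   1.932] turn [-0.034  0.023 -0.033] shift after turn [-0.96   0.033  1.931]
t 10.95 a,b,h -7.200130208997422 0.9939296427336183 77.92624848194652 force u,v,n -1.011174262802227 0.999107649797787 -1.2176209215269567 moment [0.122 0.471 0.012] grip 15.9 tilt err deg [ 0.134 -0.09   0.131]
```

Now I'll move to the hover beside the knob and look.

```bash
python3 -m pendant '[-0.24,0.01,0.3,0,0,0,1,-0.24,0.01,0.5,0,0,0,1,-0.24,0.01,0.6,0,0,0,1,-0.24,0.01,0.5,0,0,0,1,0,0,0,0,0,0,1,0,0,0,0,0,0,1]'
python3 - <<'E'
from h import *
where()
a=cv2.resize(capture("scene")[:,:,::-1][225:290,265:365],None,fx=8,fy=8,interpolation=cv2.INTER_CUBIC)
cv2.imwrite("pics/hov.png",a)
cv2.imwrite("pics/hov_top_raw.png",capture("top")[:,:,::-1])
E
```

```text
time: 11.55
tool_pos: [498.8, -122.6, 116.3]
tcp_rot: [-3.137, -0.523, -0.137]
contact_force: [0.5, 0.0, -1.6]
grip_width: 15.8
finger_force: 30.0
t 11.55 a,b,h -31.86405185792926 -1.2649254697561332 22.47997906360522 force u,v,n -0.3791255633141093 0.08561358288822743 -1.5989089072844653 moment [0.128 0.388 0.01 ] grip 15.8 tilt err deg [ 0.208 -0.012  0.082]
```

View pics/hov.png

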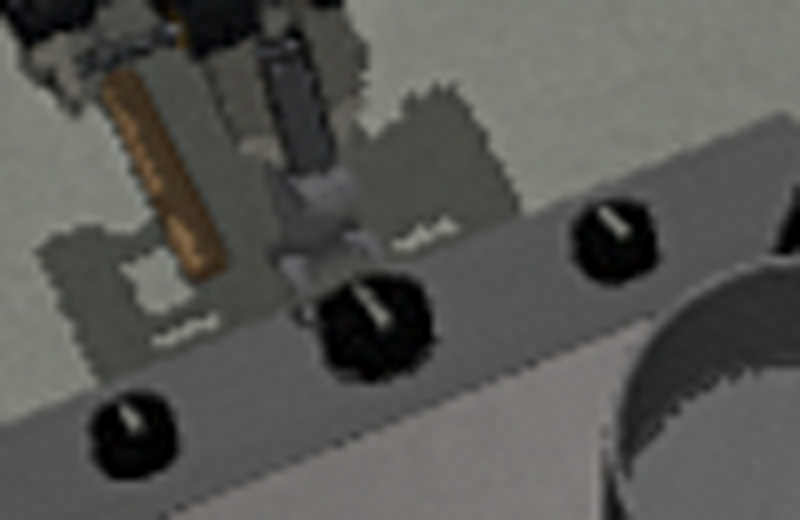

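Hover view: prong tips at scene (303.8,261.3) and (312.3,256.8), wide knob head around (312,266). I'll use this to cancel the camera bias.

```bash
python3 - <<'E'
from h import *
p,r,o=state()
def hitplane(cam,px,d):  # intersect ray with tool plane z=d
    o_,dd=ray(cam,px); n=r.as_matrix()[:,2]; t=((p+n*d-o_)@n)/(dd@n); return r.inv().apply(o_+t*dd-p)
for q in((303.8,261.3),(312.3,256.8)): print(hitplane("scene",q,54))
u,v,n=frame()
# scene knob relative to F in (u,v): fit foot scene & top
for f in((569.7,-131.8,62),(564.8,-129.7,62)): d=np.array(f)-F; print("knob est (u,v,n)",d@u,d@v,d@n)
im=cv2.imread("pics/hov_top_raw.png")
cv2.imwrite("pics/hov_top.png",cv2.resize(im[200:260,300:400],None,fx=8,fy=8,interpolation=cv2.INTER_CUBIC))
E
```

```text
[17.253 15.364 54.   ]
[ 11.597 -15.092  54.   ]
knob est (u,v,n) 2.897592538460596 -0.8574827353424028 -1.6729258320820763
knob est (u,v,n) -1.5520946360423558 0.5639175362511514 0.8961022559268284
```

View pics/hov_top.png

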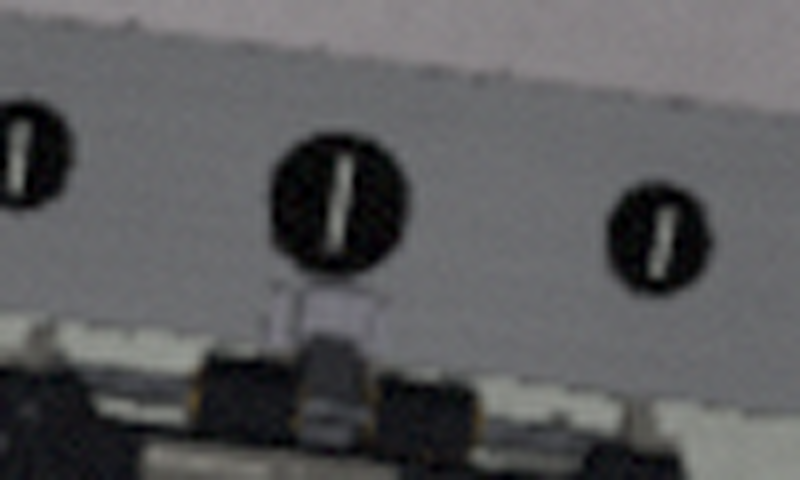

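Puller and knob line up laterally within about 0.5 mm, and the tips are 3-4 mm short of the rim. I'll back off a little, then descend.

```bash
python3 -c "
from h import *
where()"
python3 -m pendant '[-0.1,-0.01,0,0,0,0,1,0,0,0,0,0,0,1,0,0,0.2,0,0,0,1,0,0,0.2,0,0,0,1,0,0,0.1,0,0,0,1,0,0,0,0,0,0,1]'; python3 -c "
from h import *
where()"
```

```text
t 11.65 a,b,h -31.142513518566332 -1.4415029119974518 23.095850672134183 force u,v,n -1.433385828604795 0.2516605076677172 -0.8792580815799048 moment [0.079 0.383 0.031] grip 15.8 tilt err deg [0.162 0.107 0.036]
time: 12.25
tool_pos: [503.7, -126.1, 107.3]
tcp_rot: [-3.129, -0.518, -0.136]
contact_force: [-0.5, -0.7, -1.8]
grip_width: 15.9
finger_force: 30.0
t 12.25 a,b,h -31.710641760373576 -4.062577780920819 12.063229012337793 force u,v,n -1.2224065328756528 -0.7528547022544128 -1.348125981664947 moment [0.088 0.41  0.036] grip 15.9 tilt err deg [ 0.666 -0.323  0.058]
```

```bash
python3 -m pendant '[0,0,0,0,0,0,1,0,0,0,0,0,0,1,0,0,0,0,0,0,1]'; python3 -c "
from h import *
where(); print(np.array(get_obs()['dq']))"
python3 -m pendant '[0,0,0,0,0,0,1,0,0,0,0,0,0,1,0,0,0,0,0,0,1]'; python3 -c "
from h import *
where()"
```

```text
time: 12.55
tool_pos: [503.5, -125.8, 107.8]
tcp_rot: [-3.13, -0.519, -0.136]
contact_force: [-0.8, 0.0, -1.3]
grip_width: 15.8
finger_force: 30.0
t 12.55 a,b,h -31.727479566019653 -3.866321328361129 12.565237480550941 force u,v,n -1.327001759754251 -0.0824475317353971 -0.7592964965956678 moment [ 0.12   0.467 -0.017] grip 15.8 tilt err deg [ 0.658 -0.292  0.043]
[ 0.001 -0.    -0.001 -0.     0.001  0.   ]
time: 12.85
tool_pos: [503.5, -125.9, 107.8]
tcp_rot: [-3.13, -0.519, -0.136]
contact_force: [1.0, -0.4, -0.2]
grip_width: 15.8
finger_force: 30.0
t 12.85 a,b,h -31.68197530004973 -3.885424463419454 12.535615392974869 force u,v,n 0.8019716324173616 -0.2356350359090597 -0.6405345334435145 moment [ 0.069  0.389 -0.022] grip 15.8 tilt err deg [ 0.66  -0.291  0.042]
```

```bash
python3 -m pendant '[-0.14,-0.1,0.1,-0.16,0.07,0,1,0,0,0,0,0,0,1,0,0,0,0,0,0,1]'; python3 -c "
from h import *
where()"
```

```text
time: 13.15
tool_pos: [502.0, -125.6, 109.0]
tcp_rot: [-3.132, -0.517, -0.136]
contact_force: [-1.0, -0.4, -1.3]
grip_width: 15.8
finger_force: 30.0
t 13.15 a,b,h -32.4763975267975 -3.7870926929433173 14.371914792521103 force u,v,n -1.4502003676112158 -0.5495430036305752 -0.6421641112919737 moment [0.086 0.414 0.029] grip 15.8 tilt err deg [ 0.503 -0.363  0.039]
```

```bash
python3 -c "
from h import *
o=get_obs(); print(np.array(o['joint_positions']),np.array(o['tau']))"
```

```text
[-0.513  0.295  2.154  0.752  0.283  0.506] [  0.015 -33.534 -17.083   0.629  -1.183   0.044]
```

Joint 5 is at its 0.28 limit, so this tilt can't be reached with a straight grasp. I'll set the puller down in free space and regrasp it with the gripper leaning 20° about its closing axis.

```bash
python3 -m pendant '[0,0,-0.5,0,0,0,1,0,0,-1,0,0,0,1,0,0,-1,0,0,0,1,0,-0.3,-0.5,0,-1,0,1,0,-0.3,0,0,-1,0,1,0,-0.3,0,0,-1,0,1,0,-0.3,0,0,-1,0,1,0,-0.3,0,0,-1,0,1,0,-0.3,0,0,-1,0,1,0,-0.3,0,0,-1,0,1,0,-0.3,0,0,-0.5,0,1,0,-0.3,0,0,0,0,1]'
python3 -m pendant '[0,-0.5,0,0,0,0,1,0,-0.8,0,0,0,0,1,0,-0.8,0,0,0,0,1,0,-0.8,0,0,0,0,1,0,-0.6,0,0,0,0,1,0,0,0,0,0,0,1,0,0,0,0,0,0,1]'
python3 - <<'E'
from h import *
p,r,o=state(); print(np.array(o["joint_positions"])); plan((p[0],p[1],62),rot((0,0,-1),(np.cos(W),np.sin(W),0)))
E
```

```text
time: 14.35
tool_pos: [469.2, -39.7, 187.4]
tcp_rot: [-3.133, 0.007, -0.131]
contact_force: [0.8, 0.3, -1.1]
grip_width: 15.8
finger_force: 30.0
time: 15.05
tool_pos: [481.8, 64.1, 188.5]
tcp_rot: [-3.134, 0.006, -0.13]
contact_force: [0.5, -0.4, -1.7]
grip_width: 15.7
finger_force: 30.0
[-0.031  0.31   1.685  0.009  1.153  1.666]
t 15.05 shift(before turn) [0.026 0.033 4.218] turn [-0.112  0.087  0.07 ] shift after turn [0.    0.    4.218]
```

```bash
python3 -m pendant '[0,0,0.6,-0.11,0.09,0,1,0,0,1,0,0,0,1,0,0,1,0,0,0,1,0,0,1,0,0,0,1,0,0,0.5,0,0,0,1,0,0,0.1,0,0,0,1,0,0,0,0,0,0,1,0,0,0,0,0,0,1]'
python3 -c "
from h import *
plan((481,64,58.6),rot((0,0,-1),(np.cos(W),np.sin(W),0)));print(state()[0])"
```

```text
time: 15.85
tool_pos: [482.8, 63.8, 63.6]
tcp_rot: [-3.141, -0.002, -0.132]
contact_force: [0.5, 0.3, -1.6]
grip_width: 16.0
finger_force: 30.0
t 15.85 shift(before turn) [-0.06   0.002  0.166] turn [-0.007 -0.026  0.047] shift after turn [-0.059  0.002  0.166]
[482.767  63.811  63.591]
```

```bash
python3 -m pendant '[0,0,0.1,0,0,0,1,0,0,0.07,0,0,0,1,0,0,0,0,0,0,1,0,0,0,0,0,0,0,0,0,0,0,0,0,0,0,0,0,0,0,0,0,0,0,0,0,0,0,0,0,0,0,0,0,0,0,-0.22,0,-0.04,0,-1,0,0,0,0,0,0,-1,0,0,0,0,0,0,-1,0,0,0,0,0,0,-1,0,0]'
python3 -m pendant '[0,0,0,0,-1,0,0,0,0,0,0,0,0,0,0,0,0,0,0,0,0]'
python3 - <<'E'
from h import *
c,s=np.cos(W),np.sin(W); t=np.radians(20); x=np.array((c,s,0)); z=np.array((0,0,-1))
zt=z*np.cos(t)-x*np.sin(t); R=rot(zt,x*np.cos(t)+z*np.sin(t))
G=np.array((482.6,63.8,77)); plan(G+19*zt,R)
E
```

```text
time: 17.05
tool_pos: [475.6, 65.1, 58.9]
tcp_rot: [-3.141, 0.282, -0.131]
contact_force: [-0.2, 0.3, 0.3]
grip_width: 45.8
finger_force: 0.0
time: 17.35
tool_pos: [475.3, 65.1, 58.2]
tcp_rot: [-3.141, 0.349, -0.131]
contact_force: [-0.9, -0.0, -0.3]
grip_width: 45.8
finger_force: 0.0
t 17.35 shift(before turn) [ 0.017  0.009 -0.04 ] turn [ 0.015 -0.006  0.051] shift after turn [ 0.017  0.009 -0.04 ]
```

```bash
python3 -m pendant '[0,0,0,0,0,0,1,0,0,0,0,0,0,1,0,0,0,0,0,0,1,0,0,0,0,0,0,1,0,0,0,0,0,0,1,0,0,0,0,0,0,1]'
cat >> h.py <<'E'
import json,os
def save_grip():
    p,r,o=state(); M=r.as_matrix(); y=-M[:,1]; y[2]=0; y/=np.linalg.norm(y); z=np.array((0,0,1.)); Rp=np.stack([np.cross(y,z),y,z],1)
    G=p-19*M[:,2]; foot=np.array((G[0],G[1],0.))
    json.dump({"R":(r.inv()*Ro.from_matrix(Rp)).as_matrix().tolist(),"f":r.inv().apply(foot-p).tolist()},open("grip.json","w")); print("grasp h",G[2],"rel",(r.inv()*Ro.from_matrix(Rp)).as_rotvec(degrees=True))
def puller():  # pose of puller's underside point below the handle
    g=json.load(open("grip.json")); p,r,o=state(); return p+r.apply(g["f"]),r*Ro.from_matrix(g["R"]),o
def toolpose(fp,Rp):
    g=json.load(open("grip.json")); R=Rp*Ro.from_matrix(g["R"]).inv(); return fp-R.apply(g["f"]),R
def tgt2(a,b,h):
    u,v,n=frame(); return toolpose(F+u*a+v*b+n*h,Ro.from_matrix(np.stack([u,v,n],1)))
def where2():
    p,R,o=puller(); u,v,n=frame(); d=p-F; f=np.array(o["contact_force"]); T=Ro.from_matrix(np.stack([u,v,n],1))
    print("t",round(o["time"],2),"a,b,h",np.array((d@u,d@v,d@n)),"F u,v,n",np.array((f@u,f@v,f@n)),"M",np.array(o["moment"]),"grip",round(o["grip_width"],1),"tilt uvn deg",(T.inv()*R).as_rotvec(degrees=True),"q5",round(o["joint_positions"][4],2))
    r=state()[1]; print("tool units per 30mm: u",r.inv().apply(u),"v",r.inv().apply(v),"n",r.inv().apply(n))
def plan2(a,b,h): plan(*tgt2(a,b,h))
E
python3 - <<'E'
from h import *
save_grip(); p,r,o=state(); print(p,o["grip_width"]); plan2(-36,-0.75,70)
E
```

```text
time: 17.95
tool_pos: [475.5, 65.1, 58.9]
tcp_rot: [-3.141, 0.349, -0.131]
contact_force: [1.3, -0.5, 1.1]
grip_width: 15.4
finger_force: 30.0
grasp h 76.76175647134858 rel [177.245   0.006 -31.254]
[475.465  65.087  58.908] 15.412505615144122
t 17.95 shift(before turn) [-0.61   6.077 -3.096] turn [0.004 7.5   0.052] shift after turn [ 1.042  6.076 -2.982]
```

```bash
python3 -m pendant '[-0.15,0,-0.4,0,0,0,1,-0.35,0,-1,0,0,0,1,-0.35,0,-1,0,0,0,1,-0.35,0,-1,0,0,0,1,0,0.76,0,0,0,0,1,0,0.76,0,0,0,0,1,0,0.76,0,0,0,0,1,0,0.76,0,0,0,0,1,0,0.76,0,0,0,0,1,0,0.76,0,0,0,0,1,0,0.76,0,0,0,0,1,0,0.76,0,0,0,0,1]'
python3 -m pendant '[0,0,0,0,0.94,0,1,0,0,0,0,0.94,0,1,0,0,0,0,0.94,0,1,0,0,0,0,0.94,0,1,0,0,0,0,0.94,0,1,0,0,0,0,0.94,0,1,0,0,0,0,0.94,0,1,0,0,0,0,0.94,0,1,0,0,0,0,0,0,1,0,0,0,0,0,0,1]'
python3 - <<'E'
from h import *
where2(); plan2(-36,-0.75,15)
E
```

```text
time: 19.15
tool_pos: [452.5, -116.8, 167.5]
tcp_rot: [-3.141, 0.349, -0.131]
contact_force: [0.5, 1.2, -0.4]
grip_width: 15.9
finger_force: 30.0
time: 20.15
tool_pos: [452.6, -116.1, 167.5]
tcp_rot: [-3.141, -0.175, -0.132]
contact_force: [-0.2, 0.9, -1.1]
grip_width: 15.6
finger_force: 30.0
t 20.15 a,b,h [-40.152  -0.917  89.83 ] F u,v,n [-0.85   0.825 -0.835] M [ 0.066  0.198 -0.049] grip 15.6 tilt uvn deg [ 0.083 -0.035  0.162] q5 0.86
tool units per 30mm: u [ 0.94   0.003 -0.341] v [ 0.003 -1.     0.001] n [-0.341 -0.002 -0.94 ]
t 20.15 shift(before turn) [ 0.983 -0.004  2.297] turn [-0.006 -0.009  0.045] shift after turn [ 0.984 -0.008  2.296]
```

q5 is now 0.86, well clear of the limit. I'll descend to about 4 mm.

```bash
python3 -m pendant '[0.1,0,0.25,0,0,0,1,0.2,0,0.5,0,0,0,1,0.2,0,0.5,0,0,0,1,0.2,0,0.4,0,0,0,1,0.2,0,0.4,0,0,0,1,0.08,0,0.25,0,0,0,1,0.04,0,0.12,0,0,0,1,0.04,0,0.12,0,0,0,1,0.04,0,0.1,0,0,0,1,0,0,0,0,0,0,1,0,0,0,0,0,0,1]'
python3 - <<'E'
from h import *
where2(); plan2(-36,-0.75,0)
E
```

```text
time: 21.25
tool_pos: [498.6, -122.0, 94.9]
tcp_rot: [-3.141, -0.176, -0.131]
contact_force: [-0.2, -0.6, -1.4]
grip_width: 15.7
finger_force: 30.0
t 21.25 a,b,h [-36.196  -0.615   3.751] F u,v,n [-0.85  -0.627 -1.169] M [ 0.079  0.114 -0.022] grip 15.7 tilt uvn deg [ 0.098 -0.093  0.18 ] q5 0.69
tool units per 30mm: u [ 0.94   0.003 -0.34 ] v [ 0.004 -1.     0.001] n [-0.34  -0.002 -0.94 ]
t 21.25 shift(before turn) [0.052 0.001 0.114] turn [-0.008 -0.023  0.051] shift after turn [0.052 0.001 0.114]
```

```bash
for i in 1; do python3 -m pendant '[0.011,0,0.031,0,0,0,1,0.011,0,0.031,0,0,0,1,0,0,0,0,0,0,1]' >/dev/null; python3 -c "
from h import *
where2()" | head -1; python3 -m pendant '[0.011,0,0.031,0,0,0,1,0,0,0,0,0,0,1]' >/dev/null; python3 -c "
from h import *
where2()" | head -1;  python3 -m pendant '[0.011,0,0.031,0,0,0,1,0,0,0,0,0,0,1]' >/dev/null; python3 -c "
from h import *
where2()" | head -1; done
```

```text
t 21.55 a,b,h [-36.363  -0.574   1.577] F u,v,n [-0.493 -0.832 -0.779] M [ 0.029  0.217 -0.036] grip 15.9 tilt uvn deg [ 0.103 -0.076  0.175] q5 0.69
t 21.75 a,b,h [-36.472  -0.552   0.5  ] F u,v,n [ 0.007  0.268 -0.446] M [ 0.039  0.169 -0.008] grip 15.9 tilt uvn deg [ 0.107 -0.063  0.174] q5 0.69
t 21.95 a,b,h [-36.342  -0.531  -0.337] F u,v,n [ 0.029 -0.465  0.52 ] M [0.067 0.227 0.002] grip 15.8 tilt uvn deg [ 0.106 -0.074  0.182] q5 0.69
```

```bash
for i in 1; do python3 -m pendant '[0.011,0,0.031,0,0,0,1,0,0,0,0,0,0,1]' >/dev/null; python3 -c "
from h import *
where2()" | head -1; python3 -m pendant '[0.011,0,0.031,0,0,0,1,0,0,0,0,0,0,1]' >/dev/null; python3 -c "
from h import *
where2()" | head -1;  done
```

```text
t 22.15 a,b,h [-36.262  -0.481  -0.481] F u,v,n [ 0.189 -0.068 12.77 ] M [ 0.234  0.83  -0.014] grip 16.1 tilt uvn deg [ 0.107 -0.068  0.193] q5 0.69
t 22.35 a,b,h [-36.135  -0.488  -0.588] F u,v,n [ 0.583  0.542 24.6  ] M [0.325 1.47  0.008] grip 16.0 tilt uvn deg [ 0.105 -0.067  0.211] q5 0.69
```

```bash
python3 -m pendant '[-0.02,0,-0.054,0,0,0,1,-0.019,0,-0.053,0,0,0,1,0,0,0,0,0,0,1,0,0,0,0,0,0,1]' >/dev/null; python3 -c "
from h import *
where2();plan2(-24,-0.75,1.1)"
```

```text
t 22.75 a,b,h [-36.585  -0.556   0.792] F u,v,n [-0.201  0.701 -1.189] M [ 0.083  0.173 -0.021] grip 15.6 tilt uvn deg [ 0.109 -0.054  0.17 ] q5 0.69
tool units per 30mm: u [ 0.94   0.003 -0.341] v [ 0.004 -1.     0.001] n [-0.341 -0.002 -0.94 ]
t 22.75 shift(before turn) [ 0.392  0.003 -0.154] turn [-0.011 -0.013  0.049] shift after turn [ 0.392  0.002 -0.154]
```

```bash
python3 -m pendant '[0.094,0,-0.035,0,0,0,1,0.094,0,-0.035,0,0,0,1,0.094,0,-0.035,0,0,0,1,0.094,0,-0.035,0,0,0,1,0,0,0,0,0,0,1]' >/dev/null; python3 -c "
from h import *
where2()"|head -1
python3 -m pendant '[0.047,0,-0.017,0,0,0,1,0.047,0,-0.017,0,0,0,1,0,0,0,0,0,0,1]' >/dev/null; python3 -c "
from h import *
where2()"|head -1
python3 -m pendant '[0.047,0,-0.017,0,0,0,1,0.047,0,-0.017,0,0,0,1,0,0,0,0,0,0,1]' >/dev/null; python3 -c "
from h import *
where2()"|head -1
```

```text
t 23.25 a,b,h [-23.653  -0.626   1.081] F u,v,n [-0.505 -0.456 -0.705] M [0.008 0.176 0.009] grip 15.9 tilt uvn deg [ 0.095 -0.12   0.188] q5 0.72
t 23.55 a,b,h [-21.132  -0.547   1.135] F u,v,n [ 0.108  0.296 -2.001] M [0.107 0.134 0.012] grip 15.9 tilt uvn deg [ 0.101 -0.088  0.18 ] q5 0.72
t 23.85 a,b,h [-18.063  -0.553   1.124] F u,v,n [-0.367 -0.303 -1.202] M [0.004 0.173 0.015] grip 15.9 tilt uvn deg [ 0.1   -0.094  0.184] q5 0.73
```

No contact at a=-18. I'll continue in small steps through where the tips could meet the neck.

```bash
python3 -m pendant '[0.04,0,-0.014,0,0,0,1,0,0,0,0,0,0,1]' >/dev/null; python3 -c "
from h import *
where2()"|head -1
python3 -m pendant '[0.04,0,-0.014,0,0,0,1,0,0,0,0,0,0,1]' >/dev/null; python3 -c "
from h import *
where2()"|head -1
python3 -m pendant '[0.04,0,-0.014,0,0,0,1,0,0,0,0,0,0,1]' >/dev/null; python3 -c "
from h import *
where2()"|head -1
python3 -m pendant '[0.04,0,-0.014,0,0,0,1,0,0,0,0,0,0,1]' >/dev/null; python3 -c "
from h import *
where2()"|head -1
```

```text
t 24.05 a,b,h [-16.93   -0.505   1.095] F u,v,n [-0.789  0.348 -0.914] M [ 0.048  0.173 -0.002] grip 15.6 tilt uvn deg [ 0.104 -0.083  0.178] q5 0.73
t 24.25 a,b,h [-15.642  -0.535   1.094] F u,v,n [ 0.428  0.369 -1.341] M [0.083 0.161 0.054] grip 16.0 tilt uvn deg [ 0.102 -0.085  0.181] q5 0.74
t 24.45 a,b,h [-14.367  -0.519   1.065] F u,v,n [ 0.21   0.537 -0.936] M [ 0.021  0.172 -0.038] grip 15.3 tilt uvn deg [ 0.102 -0.085  0.176] q5 0.74
t 24.65 a,b,h [-13.077  -0.538   1.057] F u,v,n [-0.755 -0.694 -0.195] M [0.052 0.163 0.033] grip 16.0 tilt uvn deg [ 0.101 -0.087  0.179] q5 0.74
```

```bash
python3 -m pendant '[0.04,0,-0.014,0,0,0,1,0.04,0,-0.014,0,0,0,1,0,0,0,0,0,0,1]' >/dev/null; python3 -c "
from h import *
where2()"|head -1
python3 -m pendant '[0.04,0,-0.014,0,0,0,1,0.04,0,-0.014,0,0,0,1,0,0,0,0,0,0,1]' >/dev/null; python3 -c "
from h import *
where2()"|head -1
python3 -m pendant '[0.04,0,-0.014,0,0,0,1,0,0,0,0,0,0,1]' >/dev/null; python3 -c "
from h import *
where2()"|head -1
python3 -m pendant '[0.04,0,-0.014,0,0,0,1,0,0,0,0,0,0,1]' >/dev/null; python3 -c "
from h import *
where2()"|head -1
```

```text
t 24.95 a,b,h [-10.442  -0.531   1.041] F u,v,n [-0.662 -0.316 -1.354] M [0.021 0.197 0.003] grip 15.8 tilt uvn deg [ 0.1   -0.095  0.18 ] q5 0.75
t 25.25 a,b,h [-7.941 -0.526  1.001] F u,v,n [-0.34  -0.453 -0.514] M [ 0.061  0.159 -0.001] grip 15.9 tilt uvn deg [ 0.1   -0.09   0.176] q5 0.75
t 25.45 a,b,h [-6.778 -0.483  0.991] F u,v,n [ 0.341 -0.335 -1.341] M [0.069 0.143 0.019] grip 15.6 tilt uvn deg [ 0.103 -0.081  0.18 ] q5 0.76
t 25.65 a,b,h [-5.467 -0.481  0.984] F u,v,n [-1.018 -0.66  -1.023] M [ 0.112  0.214 -0.008] grip 15.7 tilt uvn deg [ 0.103 -0.085  0.179] q5 0.76
```

```bash
for k in 1; do python3 -m pendant '[0.035,0,-0.013,0,0,0,1,0,0,0,0,0,0,1]' >/dev/null; python3 -c "
from h import *
where2()"|head -1
python3 -m pendant '[0.035,0,-0.013,0,0,0,1,0,0,0,0,0,0,1]' >/dev/null; python3 -c "
from h import *
where2()"|head -1
python3 -m pendant '[0.035,0,-0.013,0,0,0,1,0,0,0,0,0,0,1]' >/dev/null; python3 -c "
from h import *
where2()"|head -1
done
```

```text
t 25.85 a,b,h [-4.352 -0.506  0.999] F u,v,n [-0.93  -0.118 -0.748] M [0.11  0.162 0.009] grip 15.5 tilt uvn deg [ 0.101 -0.086  0.178] q5 0.76
t 26.05 a,b,h [-3.227 -0.494  0.999] F u,v,n [-0.582  0.194 -1.223] M [ 0.074  0.17  -0.012] grip 16.0 tilt uvn deg [ 0.101 -0.086  0.179] q5 0.76
t 26.25 a,b,h [-2.119 -0.469  1.016] F u,v,n [-1.229  0.088 -0.862] M [ 0.019  0.168 -0.06 ] grip 16.0 tilt uvn deg [ 0.103 -0.085  0.18 ] q5 0.77
```

```bash
for k in 1; do python3 -m pendant '[0.03,0,-0.011,0,0,0,1,0,0,0,0,0,0,1]' >/dev/null; python3 -c "
from h import *
where2()"|head -1
python3 -m pendant '[0.03,0,-0.011,0,0,0,1,0,0,0,0,0,0,1]' >/dev/null; python3 -c "
from h import *
where2()"|head -1
python3 -m pendant '[0.03,0,-0.011,0,0,0,1,0,0,0,0,0,0,1]' >/dev/null; python3 -c "
from h import *
where2()"|head -1
done
```

```text
t 26.45 a,b,h [-1.403 -0.446  1.006] F u,v,n [-0.919 -0.723 -0.955] M [ 0.036  0.161 -0.013] grip 15.8 tilt uvn deg [ 0.107 -0.061  0.173] q5 0.77
t 26.65 a,b,h [-0.622 -0.37   1.003] F u,v,n [-2.276 -0.343 -0.231] M [0.087 0.314 0.013] grip 16.3 tilt uvn deg [ 0.113 -0.042  0.175] q5 0.77
t 26.85 a,b,h [-0.417 -0.323  0.974] F u,v,n [-3.696 -1.093 -1.457] M [ 0.083  0.784 -0.085] grip 15.7 tilt uvn deg [0.124 0.04  0.179] q5 0.77
```

Contact at a = -0.6 matches the fork offset s of about 10 seen earlier, so the fork is fully in. I'll ease off slightly and pull along the normal.

```bash
python3 -m pendant '[-0.04,0,0.015,0,0,0,1,0,0,0,0,0,0,1,-0.011,0,-0.031,0,0,0,1,0,0,0,0,0,0,1]' >/dev/null; python3 -c "
from h import *
where2()"|head -1
python3 -m pendant '[-0.008,0,-0.023,0,0,0,1,0,0,0,0,0,0,1]' >/dev/null; python3 -c "
from h import *
where2()"|head -1
python3 -m pendant '[-0.006,0,-0.016,0,0,0,1,0,0,0,0,0,0,1]' >/dev/null; python3 -c "
from h import *
where2()"|head -1
python3 -m pendant '[-0.006,0,-0.016,0,0,0,1,0,0,0,0,0,0,1]' >/dev/null; python3 -c "
from h import *
where2()"|head -1
```

```text
t 27.25 a,b,h [-0.562 -0.459  2.114] F u,v,n [-2.303  0.144 -1.234] M [ 0.152  0.468 -0.001] grip 15.6 tilt uvn deg [ 0.103 -0.087  0.179] q5 0.77
t 27.45 a,b,h [-0.583 -0.465  2.816] F u,v,n [-2.039  0.158 -1.343] M [ 0.117  0.359 -0.032] grip 15.6 tilt uvn deg [ 0.102 -0.086  0.181] q5 0.77
t 27.65 a,b,h [-0.606 -0.468  3.279] F u,v,n [-1.744 -0.378 -2.325] M [0.077 0.335 0.001] grip 15.7 tilt uvn deg [ 0.102 -0.084  0.177] q5 0.77
t 27.85 a,b,h [-0.594 -0.474  3.751] F u,v,n [-0.872  0.074 -2.431] M [ 0.052  0.231 -0.033] grip 16.2 tilt uvn deg [ 0.102 -0.085  0.178] q5 0.77
```

```bash
python3 -m pendant '[-0.006,0,-0.016,0,0,0,1,0,0,0,0,0,0,1]' >/dev/null; python3 -c "
from h import *
where2()"|head -1
python3 -m pendant '[-0.006,0,-0.016,0,0,0,1,0,0,0,0,0,0,1]' >/dev/null; python3 -c "
from h import *
where2()"|head -1
python3 -m pendant '[-0.006,0,-0.016,0,0,0,1,0,0,0,0,0,0,1]' >/dev/null; python3 -c "
from h import *
where2()"|head -1
python3 -m pendant '[-0.006,0,-0.016,0,0,0,1,0,0,0,0,0,0,1]' >/dev/null; python3 -c "
from h import *
where2()"|head -1
```

```text
t 28.05 a,b,h [-0.629 -0.47   4.185] F u,v,n [-1.12  -0.203 -3.724] M [0.011 0.15  0.035] grip 16.0 tilt uvn deg [ 0.102 -0.084  0.175] q5 0.77
t 28.25 a,b,h [-0.677 -0.454  4.612] F u,v,n [-1.675 -0.156 -6.771] M [ 0.054  0.    -0.019] grip 15.9 tilt uvn deg [ 0.106 -0.08   0.175] q5 0.78
t 28.45 a,b,h [-0.708 -0.474  5.099] F u,v,n [-0.868 -0.078 -9.108] M [-0.037 -0.137  0.071] grip 15.9 tilt uvn deg [ 0.104 -0.077  0.174] q5 0.78
t 28.65 a,b,h [-0.736 -0.482  5.895] F u,v,n [-0.949 -0.377 -5.299] M [ 0.012  0.073 -0.013] grip 16.1 tilt uvn deg [ 0.105 -0.068  0.179] q5 0.78
```

```bash
python3 -m pendant '[-0.011,0,-0.031,0,0,0,1,-0.011,0,-0.031,0,0,0,1,0,0,0,0,0,0,1]' >/dev/null; python3 -c "
from h import *
where2()"|head -1
python3 -m pendant '[-0.022,0,-0.062,0,0,0,1,-0.022,0,-0.062,0,0,0,1,-0.022,0,-0.062,0,0,0,1,-0.022,0,-0.062,0,0,0,1,0,0,0,0,0,0,1]' >/dev/null; python3 -c "
from h import *
where2()"|head -1
python3 -m pendant '[-0.022,0,-0.062,0,0,0,1,-0.022,0,-0.062,0,0,0,1,-0.022,0,-0.062,0,0,0,1,-0.022,0,-0.062,0,0,0,1,-0.022,0,-0.062,0,0,0,1,-0.022,0,-0.062,0,0,0,1,-0.022,0,-0.062,0,0,0,1,-0.022,0,-0.062,0,0,0,1,0,0,0,0,0,0,1,0,0,0,0,0,0,1,0,0,0,0,0,0,1]' >/dev/null; python3 -c "
from h import *
where2()
save('scene','pull.png',(265,195,365,270),8)"
```

```text
t 28.95 a,b,h [-0.773 -0.453  8.261] F u,v,n [-1.082 -0.711 -1.039] M [0.06  0.329 0.002] grip 16.0 tilt uvn deg [ 0.105 -0.06   0.184] q5 0.78
t 29.45 a,b,h [-0.789 -0.441 16.165] F u,v,n [-2.416 -0.593 -0.473] M [0.051 0.411 0.04 ] grip 16.0 tilt uvn deg [ 0.107 -0.057  0.183] q5 0.79
t 30.55 a,b,h [-0.659 -0.51  31.409] F u,v,n [-1.397 -0.717 -1.042] M [ 0.08   0.234 -0.044] grip 16.0 tilt uvn deg [ 0.106 -0.062  0.175] q5 0.82
tool units per 30mm: u [ 0.94   0.003 -0.341] v [ 0.004 -1.     0.001] n [-0.341 -0.002 -0.94 ]
```

View pics/pull.png

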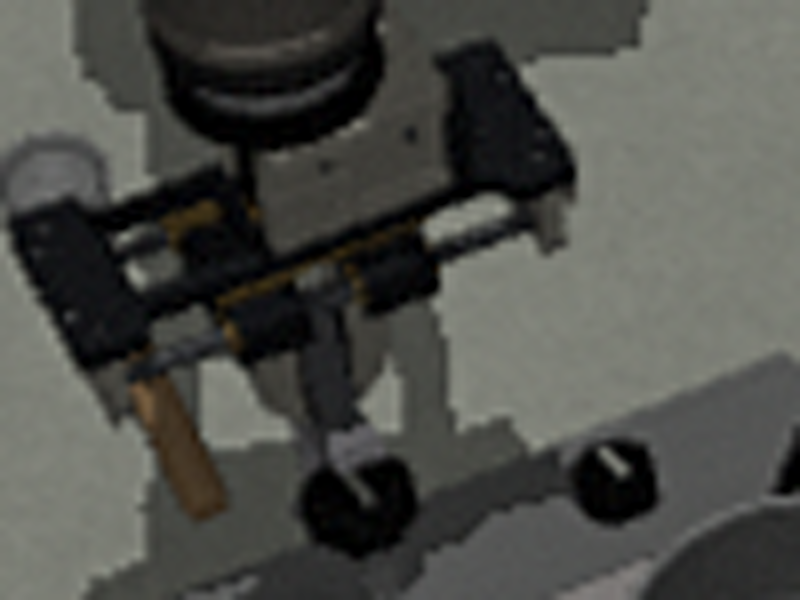

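The knob rests in the fork at crop (360,505), clear of the spindle. Now I'll locate the board and plan the carry.

```bash
cat >> h.py <<'E'
def up(x,y,z,tilt=0,yaw=None):
    yaw=W if yaw is None else yaw; R=Ro.from_euler("z",yaw)*Ro.from_euler("y",-tilt,degrees=True); plan(*toolpose(np.array((x,y,z),float),R))
E
python3 - <<'E'
from h import *
q=regions_of("top","board_top"); 
im=capture("top"); q=regions_of("top","board_top")
for r in q[:1]:
    k=max(cv2.findContours(r["pixels"].astype(np.uint8),0,2)[0],key=cv2.contourArea); b=cv2.boxPoints(cv2.minAreaRect(k)); print(r["score"],b.tolist())
    for c in b: print(onz("top",c,12))
    print("centre",onz("top",b.mean(0),12))
print("scene",onz("scene",pinpoint("scene","board_top")[0]["location"],12))
print("now",puller()[0])
p=puller()[0]; up(p[0],p[1],p[2]+60,30); up(530,395,120,30); up(530,395,60,0)
E
```

```text
0.91 [[105.0, 206.0], [175.0, 206.0], [175.0, 284.0], [105.0, 284.0]]
[618.188 491.025  12.   ]
[617.946 306.115  12.   ]
[413.655 298.302  12.   ]
[413.648 479.223  12.   ]
centre [514.748 393.558  12.   ]
scene [444.71  -87.025  12.   ]
now [ 550.365 -128.826   88.892]
t 30.8 shift(before turn) [ 0.352 -0.005 -1.97 ] turn [-0.01  -0.017  0.051] shift after turn [ 0.349 -0.005 -1.971]
t 30.8 shift(before turn) [ -2.73  -17.227  -1.533] turn [-0.01  -0.017  0.051] shift after turn [ -2.793 -17.216  -1.541]
t 30.8 shift(before turn) [ -2.076 -17.222   0.237] turn [ 0.005 -7.517  0.055] shift after turn [ -1.739 -17.215   1.268]
```

```bash
python3 -m pendant '[0.03,0,-0.17,0,0,0,1,0.06,0,-0.35,0,0,0,1,0.08,0,-0.45,0,0,0,1,0.08,0,-0.45,0,0,0,1,0.06,0,-0.35,0,0,0,1,0.03,0,-0.2,0,0,0,1,-0.03,-0.15,0,0,0,0,1,-0.05,-0.3,0,0,0,0,1,-0.09,-0.5,0.01,0,0,0,1,-0.12,-0.65,0.02,0,0,0,1,-0.134,-0.75,0.02,0,0,0,1,-0.134,-0.75,0.02,0,0,0,1]'
python3 -m pendant '[-0.134,-0.75,0.02,0,0,0,1,-0.134,-0.75,0.02,0,0,0,1,-0.134,-0.75,0.02,0,0,0,1,-0.134,-0.75,0.02,0,0,0,1,-0.134,-0.75,0.02,0,0,0,1,-0.134,-0.75,0.02,0,0,0,1,-0.134,-0.75,0.02,0,0,0,1,-0.134,-0.75,0.02,0,0,0,1,-0.134,-0.75,0.02,0,0,0,1,-0.134,-0.75,0.02,0,0,0,1,-0.134,-0.75,0.02,0,0,0,1,-0.134,-0.75,0.02,0,0,0,1]'
python3 -m pendant '[-0.134,-0.75,0.02,0,0,0,1,-0.134,-0.75,0.02,0,0,0,1,-0.134,-0.75,0.02,0,0,0,1,-0.134,-0.75,0.02,0,0,0,1,-0.12,-0.65,0.02,0,0,0,1,-0.09,-0.5,0.01,0,0,0,1,-0.07,-0.4,0,0,0,0,1,-0.04,-0.25,0,0,0,0,1,0,0,0,0,0,0,1]'
python3 - <<'E'
from h import *
print(puller()[0]); up(530,395,110,30); up(530,395,60,0)
save("scene","carry.png",(370,100,490,200),6)
E
```

```text
time: 32.0
tool_pos: [510.7, -28.3, 190.8]
tcp_rot: [-3.141, -0.174, -0.131]
contact_force: [0.2, -0.4, -1.6]
grip_width: 16.0
finger_force: 30.0
time: 33.2
tool_pos: [499.7, 245.3, 175.2]
tcp_rot: [3.141, -0.174, -0.131]
contact_force: [-0.8, 0.8, -1.5]
grip_width: 16.1
finger_force: 30.0
time: 34.1
tool_pos: [495.0, 390.5, 168.3]
tcp_rot: [-3.141, -0.176, -0.131]
contact_force: [-0.1, -0.4, -2.8]
grip_width: 16.2
finger_force: 30.0
[529.867 385.915 120.56 ]
t 34.1 shift(before turn) [-0.094 -0.306  0.34 ] turn [-0.01  -0.014  0.061] shift after turn [-0.095 -0.306  0.34 ]
t 34.1 shift(before turn) [ 0.618 -0.301  1.781] turn [ 0.007 -7.514  0.065] shift after turn [ 1.426 -0.305  1.233]
```

View pics/carry.png

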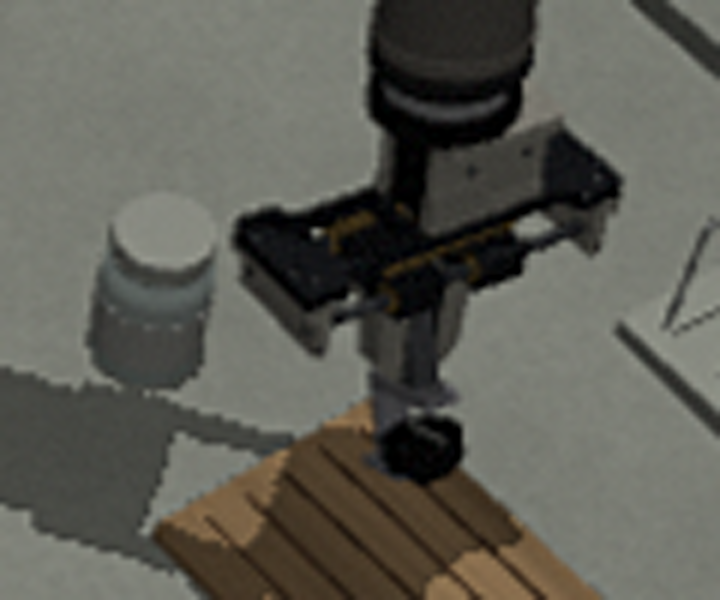

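The knob is still seated in the fork at crop (423,450). I'll bring the puller upright slowly.

```bash
python3 -m pendant '[0,-0.03,0,0,-0.3,0,1,0,-0.03,0,0,-0.6,0,1,0,-0.03,0,0,-0.7,0,1,0,-0.03,0,0,-0.75,0,1,0,-0.03,0,0,-0.75,0,1,0,-0.03,0,0,-0.75,0,1,0,-0.03,0,0,-0.75,0,1,0,-0.03,0,0,-0.75,0,1,0,-0.03,0,0,-0.7,0,1,0,-0.03,0,0,-0.7,0,1,0,0,0,0,-0.5,0,1,0,0,0,0,-0.25,0,1]'
python3 - <<'E'
from h import *
print(puller()[0]); up(530,395,25,0); print("up in tool",state()[1].inv().apply((0,0,1)),"x",state()[1].inv().apply((np.cos(W),np.sin(W),0)))
E
```

```text
time: 35.35
tool_pos: [497.5, 397.8, 168.4]
tcp_rot: [-3.141, 0.349, -0.133]
contact_force: [0.7, -0.2, -1.4]
grip_width: 15.9
finger_force: 30.0
[503.921 396.934 109.445]
t 35.35 shift(before turn) [ 1.78  -0.05   2.347] turn [0.009 0.    0.031] shift after turn [ 1.78  -0.053  2.348]
up in tool [-0.342 -0.001 -0.94 ] x [ 0.94   0.002 -0.342]
```

```bash
python3 -m pendant '[0.09,0,0.12,0,0,0,1,0.16,0,0.2,0,0,0,1,0.2,-0.01,0.27,0,0,0,1,0.22,-0.01,0.29,0,0,0,1,0.22,-0.01,0.29,0,0,0,1,0.22,-0.01,0.29,0,0,0,1,0.22,-0.01,0.29,0,0,0,1,0.2,0,0.27,0,0,0,1,0.15,0,0.2,0,0,0,1,0.1,0,0.13,0,0,0,1,0,0,0,0,0,0,1,0,0,0,0,0,0,1]'
python3 - <<'E'
from h import *
p,R,o=puller(); print(p, R.as_matrix()[:,2]); up(530,395,15,0)
E
```

```text
time: 36.55
tool_pos: [522.7, 397.0, 84.4]
tcp_rot: [-3.141, 0.348, -0.131]
contact_force: [0.2, 0.1, -1.3]
grip_width: 16.1
finger_force: 30.0
[529.228 396.106  25.49 ] [-0.002 -0.     1.   ]
t 36.55 shift(before turn) [0.15  0.032 0.317] turn [ 0.014 -0.022  0.052] shift after turn [0.151 0.032 0.317]
```

```bash
python3 -m pendant '[0.022,0,0.06,0,0,0,1,0.022,0,0.06,0,0,0,1,0.022,0,0.06,0,0,0,1,0.022,0,0.06,0,0,0,1,0.022,0,0.06,0,0,0,1,0,0,0,0,0,0,1]' >/dev/null; P='from h import *
p,R,o=puller(); print(o["time"],p,np.array(o["contact_force"]),np.array(o["moment"]))'
python3 -c "$P"; python3 -m pendant '[0.011,0,0.031,0,0,0,1,0.011,0,0.031,0,0,0,1,0,0,0,0,0,0,1]' >/dev/null; python3 -c "$P"
python3 -m pendant '[0.011,0,0.031,0,0,0,1,0,0,0,0,0,0,1]' >/dev/null; python3 -c "$P"
python3 -m pendant '[0.011,0,0.031,0,0,0,1,0,0,0,0,0,0,1]' >/dev/null; python3 -c "$P"
```

```text
37.15 [528.911 395.896  15.248] [-0.218  0.117 -3.138] [ 0.008 -0.281  0.036]
37.45 [529.088 396.005  13.619] [-0.088 -0.557 -1.334] [-0.002 -0.265 -0.02 ]
37.65 [529.071 395.974  12.576] [-0.567  0.451 -1.964] [ 0.018 -0.235 -0.007]
37.85 [529.257 396.091  12.067] [ 0.312 -0.27   1.097] [-0.062 -0.113  0.014]
```

```bash
P='from h import *
p,R,o=puller(); print(o["time"],p,np.array(o["contact_force"]),np.array(o["moment"]))'
python3 -m pendant '[-0.013,0,-0.035,0,0,0,1,0,0,0,0,0,0,1,-0.05,0,0.018,0,0,0,1,-0.094,0,0.034,0,0,0,1,-0.094,0,0.034,0,0,0,1,0,0,0,0,0,0,1]' >/dev/null; python3 -c "$P"
python3 -m pendant '[-0.094,0,0.034,0,0,0,1,-0.094,0,0.034,0,0,0,1,-0.094,0,0.034,0,0,0,1,-0.094,0,0.034,0,0,0,1,-0.094,0,0.034,0,0,0,1,-0.094,0,0.034,0,0,0,1,-0.15,0,0.055,0,0,0,1,-0.15,0,0.055,0,0,0,1,-0.15,0,0.055,0,0,0,1,-0.15,0,0.055,0,0,0,1,-0.1,0,0.036,0,0,0,1,0,0,0,0,0,0,1]' >/dev/null; python3 -c "$P
save('scene','set.png',(370,130,490,220),6)"
```

```text
38.45 [520.954 397.149  12.808] [ 0.179 -0.146 -1.436] [ 0.036 -0.288 -0.088]
39.65 [481.049 402.399  12.836] [ 0.52   0.303 -0.973] [-0.024 -0.248  0.042]
```

View pics/set.png

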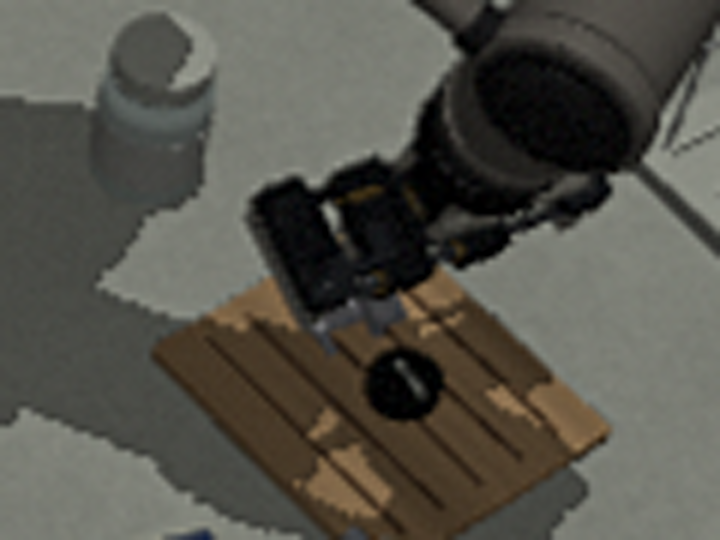

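The knob stands alone on the board at crop (403,383). I'll lower the puller, open the gripper and retreat along the tool axis.

```bash
python3 -m pendant '[0.011,0,0.031,0,0,0,1,0,0,0,0,0,0,1,0,0,0,0,0,0,0,0,0,0,0,0,0,0,0,0,0,0,0,0,0,0,0,0,0,0,0,0,0,0,0,0,0,0,0,0,0,0,0,0,0,0]'
python3 -m pendant '[0,0,-0.3,0,0,0,0,0,0,-0.6,0,0,0,0,0,0,-0.8,0,0,0,0,0,0,-0.8,0,0,0,0,-0.2,0,-1,0,0,0,0,-0.4,0,-1,0,0,0,0,-0.4,0,-1,0,0,0,0,0,0,0,0,0,0,0]'
python3 -m pendant '[0,0,0,0,0,0,0,0,0,0,0,0,0,0,0,0,0,0,0,0,0]'
python3 - <<'E'
from h import *
a=cv2.resize(capture("scene")[:,:,::-1][130:230,370:490],None,fx=4,fy=4,interpolation=cv2.INTER_CUBIC)
cv2.imwrite("pics/fin.png",a)
E
```

```text
time: 40.5
tool_pos: [475.0, 403.2, 70.6]
tcp_rot: [-3.141, 0.348, -0.131]
contact_force: [-0.3, -0.0, 0.4]
grip_width: 45.5
finger_force: 0.0
time: 41.3
tool_pos: [504.4, 400.2, 242.0]
tcp_rot: [-3.135, 0.34, -0.129]
contact_force: [-0.3, 0.5, 0.8]
grip_width: 45.7
finger_force: 0.0
time: 41.6
tool_pos: [502.5, 399.1, 234.7]
tcp_rot: [3.14, 0.35, -0.132]
contact_force: [0.0, 0.0, 0.4]
grip_width: 45.7
finger_force: 0.0
```

View pics/fin.png

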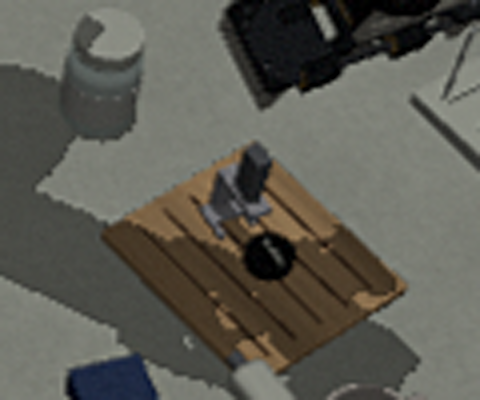

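The puller stands upright on the board at crop (250,180). The knob stands clear of it at (270,258), and the gripper is away.

```bash
python3 -c "
from plant import close_job
print(close_job())"
```

```text
the job is handed in; nothing more can be done
None
```

I pulled the wide knob off and stood it upright on the draining board, with the puller standing upright and clear of it on the same board. I handed the job in at about 42 s; the hand-in returned no verdict.

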